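Make up two resin craft kits on their boards

TASK

Make up the two craft kits from the stock on the table: on the wooden board the green dye bottle, the pink glitter pot and the toy car; on the red board the orange dye bottle and the dark brown glitter pot. Set every thing upright in the middle of the spot meant for it (bottles on the white discs, pots on the black discs, the car on the yellow square, any way round), and leave the blue bottle where it stands.

Things in the scene. Friction and masses are not known exactly. Their poses are not given: they have to be found in the camera images.
- wood_board: Brown wooden kit board with three spots, fixed, 130 (its x) by 140 (its y), top 8 mm above the table. Origin: centre of its underside; +x points away from the robot within 0.3 rad. Flush spots, centres (x, y) in its frame, mm: white disc, 49 across (for a bottle), (+32, 0); black disc, 49 across (for a pot), (-32, +33); yellow square of 46 (for the car), (-32, -33).
- red_board: Red kit board with two spots, fixed, 130 (its x) by 140 (its y), top 8 mm above the table. Origin: centre of its underside; +x points away from the robot within 0.3 rad. Flush spots, centres (x, y) in its frame, mm: white disc, 49 across (for a bottle), (+32, 0); black disc, 49 across (for a pot), (-32, 0).
- dye_green: Green dye dropper bottle, green body with a white cap, standing upright; the body is a cylinder of 26 mm diameter up to z = 47 mm or a little more, the cap 20 mm in diameter up to z = 85; about 0.04 kg. Origin: centre of its underside, z up.
- dye_orange: Orange dye dropper bottle, orange body with a white cap, standing upright; the body is a cylinder of 26 mm diameter up to z = 47 mm or a little more, the cap 20 mm in diameter up to z = 88; about 0.04 kg. Origin: centre of its underside, z up.
- dye_blue: Blue dye dropper bottle, blue body with a white cap, standing upright; the body is a cylinder of 26 mm diameter up to z = 47 mm or a little more, the cap 20 mm in diameter up to z = 82; about 0.04 kg. Origin: centre of its underside, z up. Belongs to neither kit.
- pot_pink: Pink little round glitter pot, pink when seen from above, 25 mm in diameter and 13 mm high; about 0.02 kg. Origin: centre of its underside, z up.
- pot_brown: Dark brown little round glitter pot, dark reddish brown when seen from above, 25 mm in diameter and 13 mm high; about 0.02 kg. Origin: centre of its underside, z up.
- toy_car: Small blue toy car, 30 mm long (its y), 20 mm wide over the wheels (its x), 17 mm high, standing on its wheels; can be pinched at its two ends or across its wheels; about 0.02 kg. Its length starts within 0.5 rad of square to straight ahead (+x). Origin: centre, at the height of the underside of its wheels, z up.

How it is judged:
By the outcome, as a careful person would: the job done as asked, in the order asked, and still so for the second after the job is handed in, with the robot touching nothing.
It also fails if it takes over 96 s, if anything falls off the work surface, if the arm or the gripper's body presses on something with over 40 N, if the wrist force passes 120 N, or if a joint passes its speed limit or range.

ROBOT

A 7-joint arm with a two-finger parallel gripper is mounted at the origin on the work surface; the furniture and walls round the work are solid. World frame = base frame: x ahead of the robot, y to its left, z up, the work surface at z = 0. Lengths are in mm, angles in rad, forces in N, time in s.
With the tool pointing down it reaches from about 400 to 875 mm from the base axis. Payload 4.4 kg.
Tool frame: the origin (TCP) lies midway between the tips of the shut fingers; the grasp point (between the pads) lies 19 mm behind it (ctrl.pinch_z is the distance from the TCP to the grasp point, in mm); z points along the fingers, y is the line along which they close (so a half turn about z gives the same grasp; the last joint's range is limited). The gripper opens to 85 mm and grips with 20 to 120 N. Pads are 22 mm wide; open, the fingers measure 114 mm over their backs; the gripper's body (76 mm by 85 mm) begins 54 mm behind the grasp point. The pads swing forward as they close: fully open they stand 13 mm farther back than shut.
Start: joints at [-1.308, 0.628, 0.038, 1.517, -0.027, 0.996, -0.02], TCP at [209.865, 615.203, 201.213] pointing down, gripper open.
Joint ranges: [-3.06, 3.06], [-0.37, 2.12], [-1.25, 1.32], [0.18, 2.47], [-1.1, 4.24], [0.23, 1.98], [-2.94, 2.94]. Speed limits (rad/s): [2.57, 2.57, 3.14, 3.14, 3.14, 3.14, 3.14].

INTERFACE

Orientations are given as [roll, pitch, yaw] about the fixed x, y, z axes, in that order (R = Rz(yaw) Ry(pitch) Rx(roll)).
In Python, from cell import read_state, cams, order, ctrl gives the robot as it stands.
- The arm moves only by the tool move_arm, never from a script. Its argument "targets" is text: rows parted by semicolons, each of 7 numbers parted by spaces: the gripper's target within -1 to 1 (fully open at 1, half-way at 0, shut at -1), then the shift along the tool's x, y, z in cm, then the turn, a rotation vector about the tool's x, y, z in degrees. A call has 1 to 5 rows; each row shifts and turns the commanded pose from where the row before left it, along the tool's axes as they then stand; what a row does not reach is not made up. A row lasts 1/12 s, in which the tool goes at most 41.7 mm and 7.16 degrees, less where a joint would pass 70% of its speed; a pose out of reach is approached as far as the arm can. A call with a gripper value outside its range is refused whole. The fingers move at their own pace and stop on an object; the grip force is fixed at half the most. Time passes only in rows, so rows that do not move let the fingers close. It gives the time, the measured TCP pose, the force, the opening and the grip force at its end, in the units of the state.
- read_state(): the state, without advancing time (a new reading comes with each control period).
- cams.get_image(name): name is "side" or "top"; returns a dict with "color" (400x640x3 uint8, red, green, blue), "fovy" (degrees; the focal length in pixels is half the picture's height over the tangent of half this angle, whatever the lens; pixels are square), "cx", "cy" (the principal point, pixels), "rvec" (rotation vector, rad) and "tvec" (3), from world to camera coordinates, as OpenCV has them. Camera axes: x right, y down, z forward; pixel columns grow to the right and rows downward; lengths in mm; the calibration is good to about 2 mm. A picture is of the moment at which its call begins. There is no depth.
- order.finish_job(): hands the job in; it is judged then, once.
The state is a dict: "clock": time; "qpos": joint angles; "qd": joint speeds; "tau": joint torques, N m; "eef_pos": TCP position; "tool_rot": TCP orientation; "force": force on the tool from outside, world axes, zero at the start; "torque": the same for the moment, N m; "width": finger opening in mm; "gripper_force": force on a finger pad.
Only numpy, scipy, OpenCV 4.12 (cv2) and the standard library are available. Lean on these libraries where they do the work, as an engineer would, in place of code of your own. Each camera call takes 0.05 s, during which the arm holds its last target. There are 200 camera calls.

## Working session

There is one attempt and no reset: what is moved stays moved. The work goes in short steps, Python scripts to look and compute and a tool call to move; the robot and the scene stay as the last step left them, time stands still between calls to the robot, and variables do not carry over. Pictures are saved under pics/ and viewed, at most 18 in all, crops included, and the job is handed in when it is done.

Besides the shell and the picture viewer there is one more tool, called after "Emit:" as name(argument=value, ...), one argument or row to a line, values as JSON. move_arm: Moves the arm, as the interface text tells. Its arguments: {"type":"object","properties":{"targets":{"type":"string"}},"required":["targets"]}

```bash
mkdir -p pics; ls; python3 - <<'E'
from cell import read_state, cams, order, ctrl
import cv2,numpy as np
s=read_state();print({k:np.round(v,3) for k,v in s.items()},ctrl.pinch_z)
for n in("top","side"):
    d=cams.get_image(n);cv2.imwrite(f"pics/{n}0.png",d["color"][:,:,::-1])
    print(n,{k:d[k] for k in d if k!="color"})
E
```

```text
pics
{'clock': np.float64(0.0), 'qpos': array([-1.308,  0.629,  0.038,  1.518, -0.027,  0.996, -0.02 ]), 'qd': array([ 0.001,  0.002, -0.   ,  0.   ,  0.   ,  0.   ,  0.   ]), 'tau': array([ 0.0000e+00, -5.6340e+01,  1.2260e+00, -1.9344e+01,  1.1000e-02,
        1.0000e-02, -0.0000e+00]), 'eef_pos': array([209.645, 614.539, 200.269]), 'tool_rot': array([-3.14 ,  0.   ,  2.813]), 'force': array([ 0.119, -0.579,  0.204]), 'torque': array([-0.01 ,  0.104, -0.024]), 'gripper_force': np.float64(0.0), 'width': np.float64(85.493)} 18.700000000000003
top {'fovy': 45.96833294689564, 'cx': 315.3117059500154, 'cy': 185.81166510270353, 'rvec': array([ 2.16221332, -2.1021231 ,  0.14259545]), 'tvec': array([159.72421792, 512.1080357 , 795.64264795])}
side {'fovy': 46.32516660034402, 'cx': 315.8811079823902, 'cy': 188.7278969758745, 'rvec': array([ 2.18978009, -0.41383312,  0.20343157]), 'tvec': array([-418.45736373,  247.17798266,  610.61422196])}
```

View pics/top0.png

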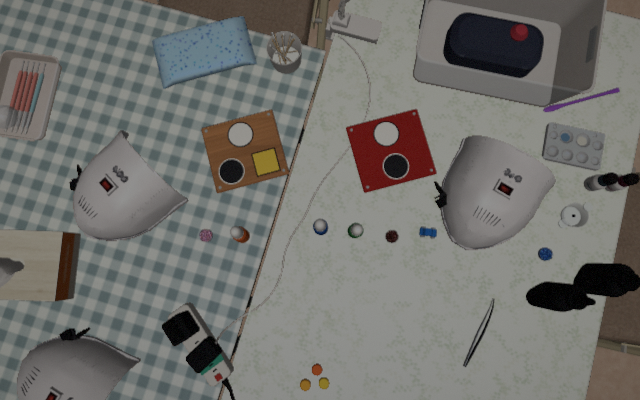

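View pics/side0.png

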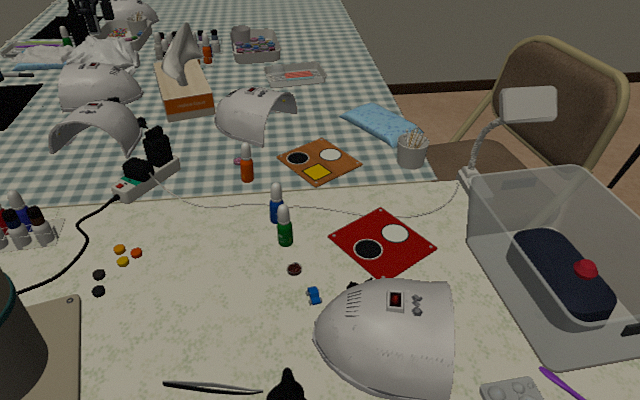

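Top view: pink pot (206,235), orange bottle (238,232), blue (320,226), green (356,229), brown pot (392,236), car (428,232), wood board around (245,151), red board around (391,150). The side view shows the same things standing clear of each other.

```bash
cat > h.py <<'E'
from cell import read_state, cams, order, ctrl
import cv2,numpy as np
def cam(n):
    d=cams.get_image(n); d["R"]=cv2.Rodrigues(np.array(d["rvec"]))[0]; d["t"]=np.array(d["tvec"]).ravel()
    d["f"]=d["color"].shape[0]/2/np.tan(np.radians(d["fovy"]/2)); d["hsv"]=cv2.cvtColor(d["color"],cv2.COLOR_RGB2HSV); return d
def ray(d,p):
    v=d["R"].T@np.array([(p[0]-d["cx"])/d["f"],(p[1]-d["cy"])/d["f"],1]); return -d["R"].T@d["t"],v
def plane(d,p,z):
    o,v=ray(d,p); return (o+v*(z-o[2])/v[2])[:2]
def proj(d,P):
    c=d["R"]@np.array(P,float)+d["t"]; return np.array([d["cx"]+d["f"]*c[0]/c[2],d["cy"]+d["f"]*c[1]/c[2]])
def tri(d1,p1,d2,p2):
    (o1,v1),(o2,v2)=ray(d1,p1),ray(d2,p2)
    s=np.linalg.lstsq(np.c_[v1,-v2],o2-o1,rcond=None)[0]; a,b=o1+v1*s[0],o2+v2*s[1]
    return (a+b)/2,np.linalg.norm(a-b)
def blob(d,lo,hi,c,r):
    """largest HSV blob within r px of c: centroid, area, contour"""
    m=cv2.inRange(d["hsv"],np.array(lo),np.array(hi)); k=np.zeros_like(m); cv2.circle(k,tuple(int(x) for x in c),r,255,-1)
    cs=cv2.findContours(m&k,cv2.RETR_EXTERNAL,cv2.CHAIN_APPROX_NONE)[0]
    if not cs: return None
    q=max(cs,key=cv2.contourArea); M=cv2.moments(q)
    return (np.array([M["m10"],M["m01"]])/max(M["m00"],1e-6),cv2.contourArea(q),q)
E
python3 - <<'E'
from h import *
t=cam("top");s=cam("side")
print("cam",-t["R"].T@t["t"],-s["R"].T@s["t"])
for n,p,z in[("green",(356,229),85),("orange",(238,232),88),("blue",(320,226),82),("pink",(206,235),13),("brown",(392,236),13),("car",(428,232),15),("wood",(245,151),8),("red",(391,150),8)]:
    print(n,plane(t,p,z).round(1),"hsv",t["hsv"][p[1],p[0]])
for n,p in[("wdisc",(240,134)),("bdisc",(231,171)),("ysq",(265,163)),("rw",(386,133)),("rb",(396,166))]:print(n,plane(t,p,8).round(1))
a=t["color"][205:265,190:445,::-1];a=cv2.resize(a,None,fx=3,fy=3,interpolation=cv2.INTER_CUBIC)
b=s["color"][135:315,220:440,::-1];b=cv2.resize(b,None,fx=2.2,fy=2.2,interpolation=cv2.INTER_CUBIC)
o=np.zeros((a.shape[0]+b.shape[0],max(a.shape[1],b.shape[1]),3),np.uint8);o[:a.shape[0],:a.shape[1]]=a;o[a.shape[0]:,:b.shape[1]]=b
cv2.imwrite("pics/c1.png",o);print(o.shape)
E
```

```text
cam [379.80174948 155.64963782 867.37391625] [ 267.80361357 -466.05773409  565.79560045]
green [430.2 103.7] hsv [ 10   6 139]
orange [419.5 298.5] hsv [ 17  15 122]
blue [433.6 163.4] hsv [ 15   7 141]
pink [416.2 370.1] hsv [165  89  89]
brown [424.1  34.1] hsv [  5 140  42]
car [433. -30.] hsv [106 215 109]
wood [574.8 308.3] hsv [ 13 145  97]
red [583.7  36. ] hsv [  1 198  98]
wdisc [607.3 319.4]
bdisc [536.1 332.4]
ysq [552.9 269.8]
rw [616.   45.5]
rb [553.6  26.6]
(576, 765, 3)
```

View pics/c1.png

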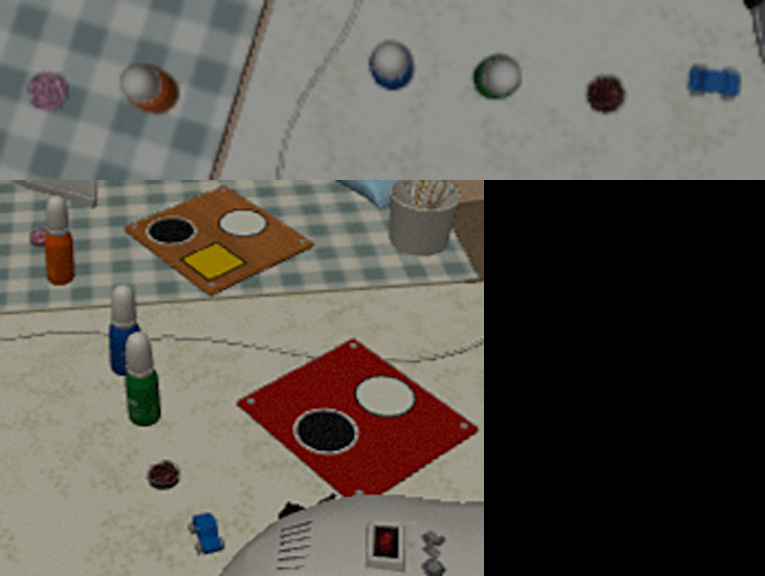

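The crop shows the caps at about (320,224), (358,230) and (237,233) in the top view. In the side view the coloured bodies, pots, car and all five spots are clear.

```bash
python3 - <<'E'
from h import *
t=cam("top");s=cam("side")
B={"green":((50,90,20),(90,255,255)),"orange":((3,150,60),(16,255,255)),"blue":((100,120,30),(125,255,255)),"pink":((150,35,50),(179,140,255)),"brown":((0,60,10),(179,255,75)),"car":((100,120,30),(125,255,255))}
side={"green":(285,233),"orange":(247,171),"blue":(276,212),"brown":(294,269),"car":(314,296),"pink":(238,160)}
cap={"blue":(320.3,223.7),"green":(357.7,230.3),"orange":(237.3,232.7)}
tp={"pink":(206,235),"brown":(392,236),"car":(428,232)}
for n in side:
    lo,hi=B[n];b=blob(s,lo,hi,side[n],22)
    z=24 if n in cap else 7
    r=cv2.boundingRect(b[2]);print(n,"side",plane(s,b[0],z).round(1),b[1],r,end=" ")
    if n in cap: print("top",plane(t,cap[n],75).round(1))
    else:
        q=blob(t,lo,hi,tp[n],14);print("top",plane(t,q[0],9).round(1),q[1],end=" ")
        pts=np.array([plane(t,p[0],9) for p in q[2]],np.float32);print("rect",cv2.minAreaRect(pts))
W=((0,0,100),(179,70,255));K=((0,0,0),(179,255,45));Y=((20,150,80),(32,255,255))
for n,p,q,(lo,hi) in[("wdisc",(240,134),(331,155),W),("bdisc",(231,171),(298,158),K),("ysq",(265,163),(317,173),Y),("rw",(386,133),(395,233),W),("rb",(396,166),(368,249),K)]:
    a=blob(t,lo,hi,p,20);b=blob(s,lo,hi,q,22);print(n,plane(t,a[0],8).round(1),a[1],plane(s,b[0],8).round(1),b[1])
E
```

```text
green side [431.   97.6] 253.0 (277, 222, 16, 25) top [428.7 100.2]
orange side [418.6 305.9] 229.5 (240, 159, 14, 24) top [419. 302.]
blue side [432.2 164. ] 123.0 (270, 201, 13, 23) top [438.  163.1]
brown side [424.8  33. ] 95.0 (288, 263, 13, 12) top [424.3  34.7] 89.0 rect ((424.2762451171875, 34.436546325683594), (17.99429702758789, 19.95183563232422), 1.6336578130722046)
car side [434.9 -29.1] 129.5 (308, 287, 13, 18) top [433.6 -30.5] 86.5 rect ((433.428466796875, -30.336002349853516), (27.688905715942383, 12.587129592895508), 85.88627624511719)
pink side [413.3 372.7] 31.0 (234, 157, 7, 8) top [416.3 372.2] 99.5 rect ((416.43988037109375, 372.2149963378906), (20.98299217224121, 20.138261795043945), 80.53565216064453)
wdisc [607.2 319.4] 397.0 [647.  362.2] 268.0
bdisc [536.1 332.5] 369.0 [537.5 335.2] 139.0
ysq [555.5 269.4] 471.0 [557.1 271.9] 214.5
rw [615.4  45.8] 407.0 [616.4  48.1] 323.0
rb [553.7  27.8] 373.0 [554.8  29.4] 319.0
```

```bash
python3 - <<'E'
from h import *
p=np.array([209.6,614.5,200.3]);g=np.array([430,99,165.]);n=14;yaw=2.813;dy=(np.pi/2-yaw)/n
for k in range(n):
    d=(g-p)/n;a=yaw+k*dy
    print(np.round([(d[0]*np.cos(a)+d[1]*np.sin(a))/10,(d[0]*np.sin(a)-d[1]*np.cos(a))/10,-d[2]/10,-np.degrees(dy)],2))
t=cam("top");s=cam("side")
print(tri(t,(437,188),s,(354,285)))
E
```

```text
[-2.68 -2.98  0.25  5.08]
[-2.93 -2.73  0.25  5.08]
[-3.16 -2.46  0.25  5.08]
[-3.37 -2.17  0.25  5.08]
[-3.55 -1.86  0.25  5.08]
[-3.7  -1.54  0.25  5.08]
[-3.82 -1.21  0.25  5.08]
[-3.91 -0.86  0.25  5.08]
[-3.97 -0.51  0.25  5.08]
[-4.   -0.16  0.25  5.08]
[-4.    0.2   0.25  5.08]
[-3.97  0.55  0.25  5.08]
[-3.9   0.9   0.25  5.08]
[-3.81  1.24  0.25  5.08]
(array([504.03175845, -43.31706255,  19.09091319]), np.float64(17.60920139321113))
```

Emit:
move_arm(
  targets="0.2 -2.7 -3.0 0.25 0 0 5.1; 0.2 -2.9 -2.7 0.25 0 0 5.1; 0.2 -3.2 -2.5 0.25 0 0 5.1; 0.2 -3.4 -2.2 0.25 0 0 5.1; 0.2 -3.5 -1.9 0.25 0 0 5.1",
)

```text
clock: 0.82
eef_pos: [288.6, 428.3, 188.8]
tool_rot: [3.141, -0.0, 2.363]
force: [0.1, -0.4, 0.4]
width: 51.5
gripper_force: 0.0
```

Emit:
move_arm(
  targets="0.2 -3.7 -1.5 0.25 0 0 5.1; 0.2 -3.8 -1.2 0.25 0 0 5.1; 0.2 -3.9 -0.9 0.25 0 0 5.1; 0.2 -4.0 -0.5 0.25 0 0 5.1; 0.2 -4.0 -0.2 0.25 0 0 5.1",
)

```text
clock: 1.23
eef_pos: [366.7, 244.3, 176.5]
tool_rot: [3.14, -0.0, 1.919]
force: [0.8, 0.1, 0.0]
width: 51.1
gripper_force: 0.0
```

Emit:
move_arm(
  targets="0.2 -4.0 0.2 0.25 0 0 5.1; 0.2 -4.0 0.5 0.25 0 0 5.1; 0.2 -3.9 0.9 0.25 0 0 5.1; 0.2 -3.8 1.2 0.25 0 0 5.1; 0.2 0 0 0 0 0 0",
)

```text
clock: 1.65
eef_pos: [430.9, 89.8, 166.7]
tool_rot: [3.138, 0.004, 1.551]
force: [-0.1, 0.3, 0.3]
width: 51.3
gripper_force: 0.0
```

Emit:
move_arm(
  targets="0.2 0.9 -0.1 2 0 0 -1.1; 0.2 0 0 3.5 0 0 0; 0.2 0 0 3.5 0 0 0; 0.2 0 0 3 0 0 0; 0.2 0 0 0 0 0 0",
)

```text
clock: 2.07
eef_pos: [423.5, 106.4, 42.3]
tool_rot: [-3.133, 0.002, 1.586]
force: [-1.1, 0.1, -0.4]
width: 51.4
gripper_force: 0.0
```

Emit:
move_arm(
  targets="0.2 0 0 0 0 0 0; 0.2 0 0 0 0 0 0; 0.2 0 0 0 0 0 0",
)

```text
clock: 2.32
eef_pos: [428.2, 107.3, 47.9]
tool_rot: [3.138, -0.001, 1.586]
force: [0.1, 0.5, 0.8]
width: 51.2
gripper_force: 0.0
```

```bash
python3 - <<'E'
from h import *
s=cam("side");st=read_state();print(st["eef_pos"],st["tool_rot"],st["qpos"])
cv2.imwrite("pics/s2.png",cv2.resize(s["color"][120:280,180:380,::-1],None,fx=3,fy=3))
E
```

```text
[428.21256651 107.38467725  47.9714097 ] [ 3.13795984e+00 -9.84364569e-04  1.58609470e+00] [-0.45599945  0.62987056  0.21292769  2.22107697 -0.40413228  0.32206527
  0.11719141]
```

View pics/s2.png

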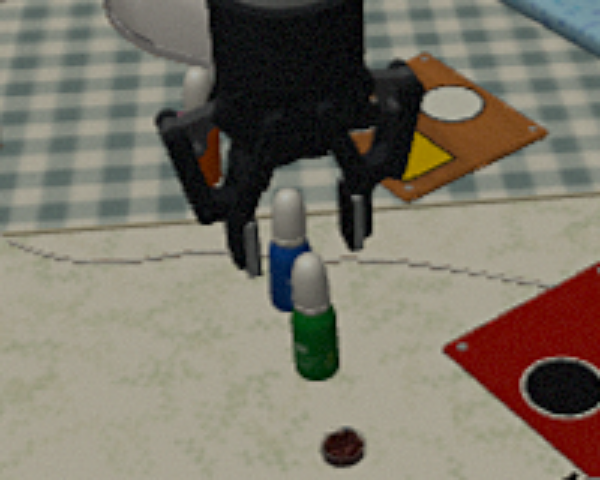

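The gripper stands above and a little behind the green bottle; fingertips are at crop (250,270) and (355,245). I'll check that against the projection of the TCP.

```bash
python3 - <<'E'
from h import *
s=cam("side")
for z in (48,55,60):print(z,[((proj(s,(428+d,107.4,z))-[180,120])*3).round() for d in(-25,0,25)])
print(((proj(s,(430,99,85))-[180,120])*3).round(),((proj(s,(430,99,0))-[180,120])*3).round(),((proj(s,(436,163,82))-[180,120])*3).round())
E
```

```text
48 [array([259., 313.]), array([302., 302.]), array([344., 291.])]
55 [array([258., 303.]), array([302., 293.]), array([344., 282.])]
60 [array([258., 297.]), array([301., 286.]), array([344., 275.])]
[307. 259.] [314. 373.] [283. 195.]
```

```bash
python3 - <<'E'
from h import *
s=cam("top")
cv2.imwrite("pics/t2.png",cv2.resize(s["color"][170:290,270:430,::-1],None,fx=4,fy=4))
for z in (0,60,150,250):print(z,((proj(s,(428.2,107.4,z))-[270,170])*4).round())
E
```

```text
0 [323. 252.]
60 [331. 244.]
150 [346. 230.]
250 [367. 210.]
```

View pics/t2.png

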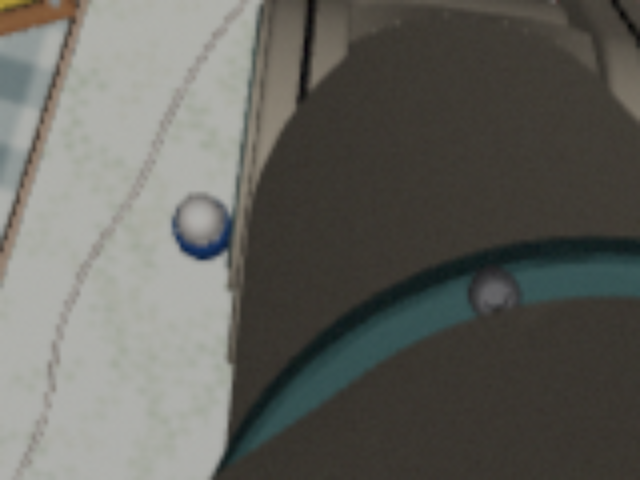

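The top view is blocked by the arm; only the blue cap at crop (200,215) shows. I'll centre the gripper, go lower and look again from the side.

Emit:
move_arm(
  targets="0.2 -0.8 0.2 0 0 0 0.9; 0.2 0 0 1.1 0 0 0; 0.2 0 0 1.1 0 0 0; 0.2 0 0 0 0 0 0; 0.2 0 0 0 0 0 0",
)

```text
clock: 2.88
eef_pos: [428.8, 98.4, 24.3]
tool_rot: [-3.141, 0.0, 1.569]
force: [-0.3, 0.1, 0.7]
width: 51.0
gripper_force: 0.0
```

```bash
python3 - <<'E'
from h import *
s=cam("side");st=read_state();print(st["eef_pos"],st["tool_rot"])
cv2.imwrite("pics/s3.png",cv2.resize(s["color"][140:280,200:380,::-1],None,fx=4,fy=4,interpolation=cv2.INTER_CUBIC))
for z in (26,33,39):print(z,[((proj(s,(430+d,99,z))-[200,140])*4).round() for d in(-25,0,25)])
E
```

```text
[429.05272854  98.5253261   24.56470223] [3.14142622e+00 7.72879952e-05 1.56927849e+00]
26 [array([279., 388.]), array([336., 373.]), array([391., 358.])]
33 [array([278., 375.]), array([335., 361.]), array([391., 346.])]
39 [array([277., 365.]), array([335., 350.]), array([391., 336.])]
```

View pics/s3.png

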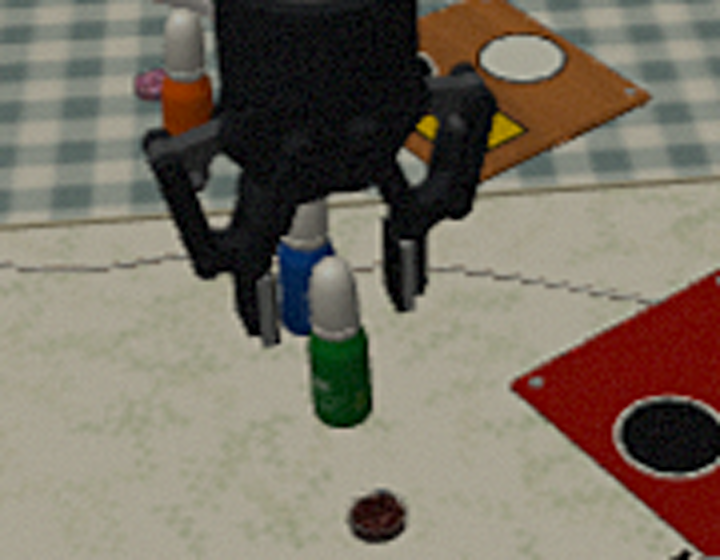

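Fingertips are at crop (268,345) and (405,308), a little higher than the TCP projects. Lower to grasp height and close; the opening will tell.

Emit:
move_arm(
  targets="0.2 0 0.1 0.7 0 0 0; 0.2 0 0 0 0 0 0; -0.2 0 0 0 0 0 0; -1 0 0 0 0 0 0; -1 0 0 0 0 0 0",
)

```text
clock: 3.35
eef_pos: [430.3, 99.0, 17.4]
tool_rot: [3.141, -0.0, 1.57]
force: [0.5, 1.0, 5.7]
width: 17.6
gripper_force: 57.7
```

Emit:
move_arm(
  targets="-1 0 0 0 0 0 0; -1 0 0 0 0 0 0; -1 0 0 0 0 0 0",
)

```text
clock: 3.6
eef_pos: [430.2, 99.0, 17.4]
tool_rot: [3.141, -0.0, 1.57]
force: [0.7, 0.5, 4.4]
width: 17.3
gripper_force: 58.1
```

```bash
python3 - <<'E'
from h import *
s=cam("side");st=read_state();print(st["eef_pos"],st["tool_rot"])
cv2.imwrite("pics/s4.png",cv2.resize(s["color"][140:280,200:380,::-1],None,fx=4,fy=4,interpolation=cv2.INTER_CUBIC))
E
```

```text
[430.24665362  98.98528794  17.46793629] [ 3.14078193e+00 -1.96740724e-04  1.56997723e+00]
```

View pics/s4.png

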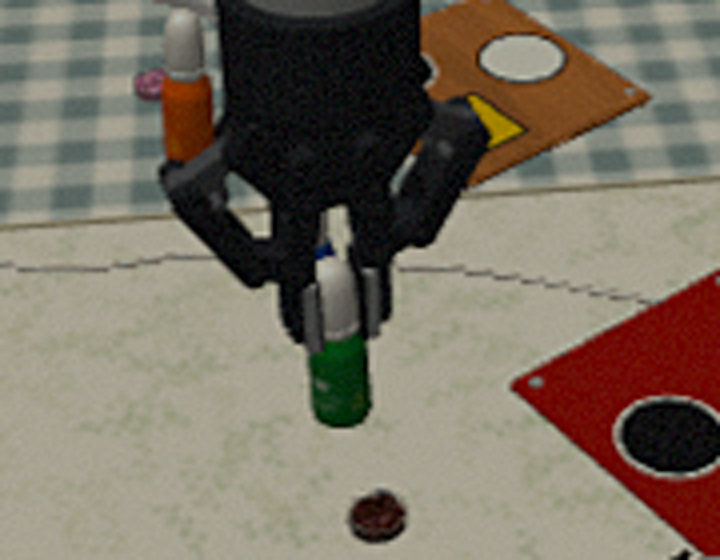

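The gripper has closed on the cap: fingertips at crop (312,350), right at the green shoulder, so the real tips are about 25–30 mm higher than the state says. Open, go 25 mm lower, and regrip on the body.

Emit:
move_arm(
  targets="0.2 0 0 0 0 0 0; 0.2 0 0 0 0 0 0; 0.2 0 0 1.2 0 0 0; 0.2 0 0 1.2 0 0 0; 0.2 0 0 0 0 0 0",
)

```text
clock: 4.07
eef_pos: [428.6, 99.1, -6.8]
tool_rot: [-3.139, 0.001, 1.569]
force: [0.3, 0.1, 0.5]
width: 51.1
gripper_force: 0.0
```

Emit:
move_arm(
  targets="0.2 0 0 0 0 0 0; -1 0 0 0 0 0 0; -1 0 0 0 0 0 0; -1 0 0 0 0 0 0; -1 0 0 0 0 0 0",
)

```text
clock: 4.48
eef_pos: [430.0, 99.1, -4.7]
tool_rot: [3.141, -0.001, 1.57]
force: [-0.8, -0.5, 4.6]
width: 23.0
gripper_force: 58.8
```

```bash
python3 - <<'E'
from h import *
s=cam("side");st=read_state();print(st["eef_pos"],st["width"])
cv2.imwrite("pics/s5.png",cv2.resize(s["color"][140:280,200:380,::-1],None,fx=4,fy=4,interpolation=cv2.INTER_CUBIC))
E
```

```text
[429.97086674  99.06844506  -4.72261333] 22.85851201638691
```

View pics/s5.png

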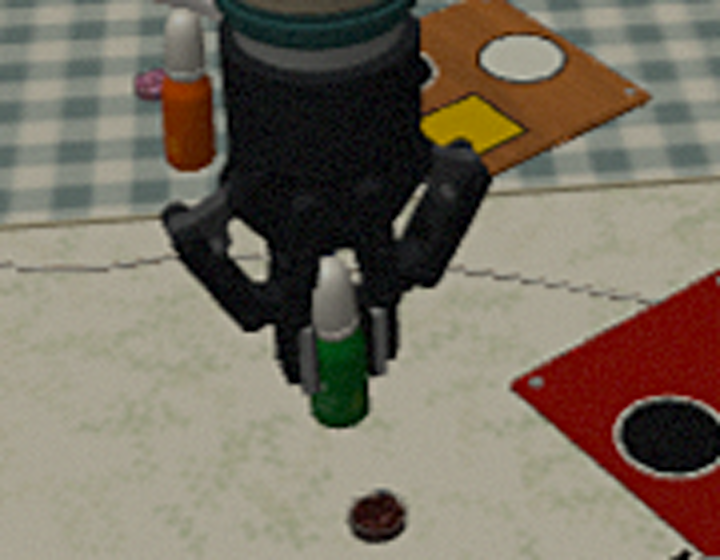

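Now the pads sit on the green body (crop (340,380)), opening 23 mm. Lift and carry.

Emit:
move_arm(
  targets="-1 0 0 -1.5 0 0 0; -1 0 0 -3 0 0 0; -1 0 0 -3 0 0 0; -1 0 0 -3 0 0 0; -1 2.0 1.6 -0.5 0 0 0",
)

```text
clock: 4.95
eef_pos: [444.7, 115.4, 108.5]
tool_rot: [3.141, 0.0, 1.564]
force: [0.9, -0.6, -0.4]
width: 23.2
gripper_force: 59.0
```

Emit:
move_arm(
  targets="-1 2.8 2.3 0 0 0 0; -1 2.8 2.3 0 0 0 0; -1 2.8 2.3 0 0 0 0; -1 2.8 2.3 0 0 0 0; -1 2.8 2.3 0 0 0 0",
)

```text
clock: 5.37
eef_pos: [561.3, 260.3, 104.7]
tool_rot: [-3.141, 0.0, 1.57]
force: [1.1, -0.1, -0.2]
width: 23.0
gripper_force: 58.9
```

Emit:
move_arm(
  targets="-1 2.8 2.3 0 0 0 0; -1 2.0 1.6 2 0 0 0; -1 1.3 0.8 2 0 0 0; -1 0 0 0 0 0 0; -1 0 0 0 0 0 0",
)

```text
clock: 5.78
eef_pos: [606.4, 319.4, 62.9]
tool_rot: [-3.138, 0.002, 1.571]
force: [-0.4, -0.7, -0.8]
width: 22.9
gripper_force: 58.9
```

```bash
python3 - <<'E'
from h import *
st=read_state();print(st["eef_pos"],st["tool_rot"],st["width"],st["clock"])
s=cam("side")
b=blob(s,(50,90,20),(90,255,255),proj(s,st["eef_pos"]+[0,0,25]),30);print(b[0],b[1],plane(s,b[0],st["eef_pos"][2]+4.7+24))
E
```

```text
[606.36878954 319.38885125  62.92986921] [-3.13770653e+00  1.95734324e-03  1.57078115e+00] 22.873932025921224 5.7833
[331.04748338 121.99335233] 175.5 [606.41508386 315.29142053]
```

Emit:
move_arm(
  targets="-1 0.1 0.15 2.2 0 0 0; -1 0 0 2.0 0 0 0; -1 0 0 1.0 0 0 0; -1 0 0 0.4 0 0 0; -1 0 0 0 0 0 0",
)

```text
clock: 6.25
eef_pos: [609.1, 319.8, 8.8]
tool_rot: [-3.14, 0.0, 1.569]
force: [-0.4, -0.3, 0.1]
width: 23.0
gripper_force: 59.0
```

Emit:
move_arm(
  targets="-1 0 0 0 0 0 0; -1 0 0 0 0 0 0",
)

```text
clock: 6.42
eef_pos: [610.4, 320.9, 10.2]
tool_rot: [3.14, -0.001, 1.57]
force: [-0.8, 0.1, 0.4]
width: 22.7
gripper_force: 59.0
```

```bash
python3 - <<'E'
from h import *
s=cam("side")
cv2.imwrite("pics/s6.png",cv2.resize(s["color"][80:200,250:400,::-1],None,fx=5,fy=5,interpolation=cv2.INTER_CUBIC)[:590])
print(((proj(s,(608,320.5,8))-[250,80])*5).round())
E
```

```text
[400. 373.]
```

View pics/s6.png

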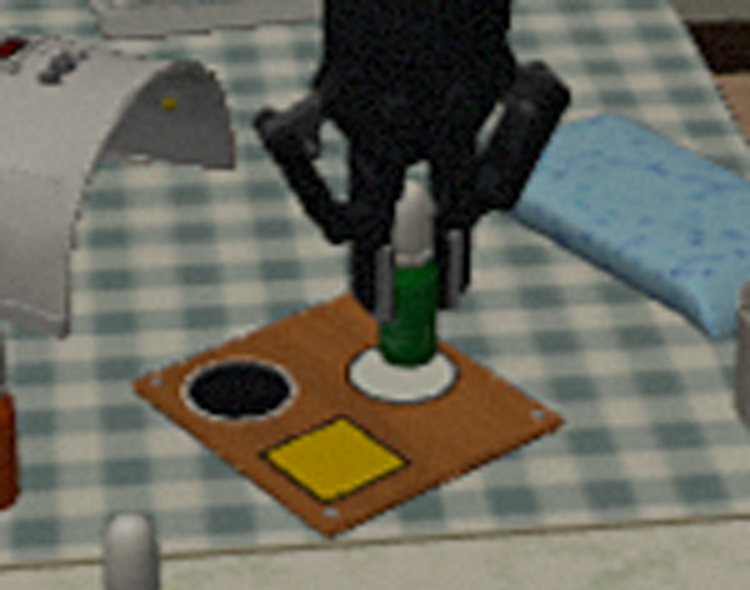

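```bash
python3 - <<'E'
from h import *
s=cam("side");f=lambda P:((proj(s,P)-[250,80])*5).round(1)
a=np.linspace(0,2*np.pi,72)
for c,z,r in(((610.4,320.9),14.9,13),((610.4,320.9),11,13),((608,320.5),8,24.5)):
    e=np.array([f((c[0]+r*np.cos(t),c[1]+r*np.sin(t),z)) for t in a]);print(f((*c,z)),e.min(0),e.max(0))
print(read_state()["eef_pos"])
m=cv2.inRange(s["hsv"],(50,90,10),(90,255,255))[80:200,250:400];ys,xs=np.nonzero(m);print([(r,(xs[ys==r].min()*5,xs[ys==r].max()*5+5)) for r in np.unique(ys)[-8:]])
E
```

```text
[405.4 358.2] [375.5 342.1] [435.3 374.5]
[405.3 365.7] [375.4 349.6] [435.1 382.1]
[400.4 373.1] [344.3 342.9] [456.6 404.4]
[610.08817728 321.17110035   9.87015389]
[(np.int64(73), (np.int64(235), np.int64(240))), (np.int64(75), (np.int64(250), np.int64(255))), (np.int64(76), (np.int64(200), np.int64(240))), (np.int64(77), (np.int64(205), np.int64(245))), (np.int64(78), (np.int64(195), np.int64(200))), (np.int64(79), (np.int64(205), np.int64(280))), (np.int64(80), (np.int64(210), np.int64(215))), (np.int64(81), (np.int64(225), np.int64(270)))]
```

Emit:
move_arm(
  targets="-1 -0.1 -0.25 0.3 0 0 0; -1 0 0 0.3 0 0 0; -1 0 0 0 0 0 0; -1 0 0 0 0 0 0",
)

```text
clock: 6.85
eef_pos: [606.7, 320.0, 3.4]
tool_rot: [-3.141, -0.001, 1.57]
force: [-1.7, -0.7, 6.4]
width: 22.8
gripper_force: 59.6
```

```bash
cat > g.py <<'E'
from h import *
import sys
def bot(lo,hi,win,k=3):
    "bottom edge of the coloured blob in the side view"
    s=cam("side");x0,y0,x1,y1=win;m=np.zeros(s["hsv"].shape[:2],np.uint8);m[y0:y1,x0:x1]=cv2.inRange(s["hsv"],lo,hi)[y0:y1,x0:x1]
    m=cv2.morphologyEx(m,cv2.MORPH_OPEN,np.ones((k,k)));c=max(cv2.findContours(m,0,1)[0],key=cv2.contourArea);return s,cv2.boundingRect(c),cv2.contourArea(c)
def pred(s,c,z,r):
    e=np.array([proj(s,(c[0]+r*np.cos(t),c[1]+r*np.sin(t),z)) for t in np.linspace(0,6.3,72)]);return e.min(0).round(1),e.max(0).round(1)
E
python3 - <<'E'
from g import *
p=read_state()["eef_pos"];print(p)
s,r,a=bot((50,80,10),(90,255,255),(310,120,350,165));print(r,a,r[1]+r[3])
for z in(8,13):print(pred(s,p[:2],z,13))
E
```

```text
[606.72179456 320.00201759   3.39049589]
(325, 136, 11, 20) 138.5 156
(array([323.7, 151.6]), array([335.6, 158.1]))
(array([323.7, 149.7]), array([335.7, 156.2]))
```

Emit:
move_arm(
  targets="0.2 0 0 0 0 0 0; 0.2 0 0 0 0 0 0; 0.2 0 0 -1.5 0 0 0; 0.2 0 0 -3.5 0 0 0; 0.2 0 0 -4 0 0 0",
)

```text
clock: 7.32
eef_pos: [605.0, 319.1, 91.9]
tool_rot: [-3.137, 0.002, 1.57]
force: [0.5, 0.8, 1.0]
width: 51.5
gripper_force: 0.0
```

Emit:
move_arm(
  targets="0.2 0 0 -2 0 0 0; 0.2 1.1 -3.8 0 0 0 0; 0.2 1.0 -3.8 0 0 0 0; 0.2 1.1 -3.8 0 0 0 0; 0.2 1.0 -3.8 0 0 0 0",
)

```text
clock: 7.73
eef_pos: [453.5, 362.4, 113.7]
tool_rot: [-3.141, -0.002, 1.57]
force: [0.6, 1.6, 0.0]
width: 51.2
gripper_force: 0.0
```

Emit:
move_arm(
  targets="0.2 1.0 -3.9 4 0 0 0; 0.2 0 0 4 0 0 0; 0.2 0 0 0 0 0 0; 0.2 0 0 0 0 0 0; 0.2 0 0 0 0 0 0",
)

```text
clock: 8.15
eef_pos: [429.0, 369.0, 45.2]
tool_rot: [3.139, -0.001, 1.568]
force: [-0.0, -0.1, 0.3]
width: 51.5
gripper_force: 0.0
```

```bash
python3 - <<'E'
from g import *
st=read_state();p=st["eef_pos"];print(p,st["tool_rot"])
s,r,a=bot((50,80,10),(90,255,255),(310,120,350,165));print(r,a,r[1]+r[3])
print(pred(s,(608,320.5),8,13))
cv2.imwrite("pics/s7.png",cv2.resize(s["color"][70:210,180:380,::-1],None,fx=4,fy=4,interpolation=cv2.INTER_CUBIC))
print([((proj(s,(p[0]+d,p[1],p[2]+30))-[180,70])*4).round() for d in(-25,0,25)])
E
```

```text
[429.03492205 368.97771059  45.23474091] [ 3.13888526e+00 -1.09847077e-03  1.56800785e+00]
(325, 136, 11, 20) 165.0 156
(array([324.1, 151.4]), array([336.1, 157.9]))
[array([198., 260.]), array([246., 250.]), array([293., 241.])]
```

View pics/s7.png

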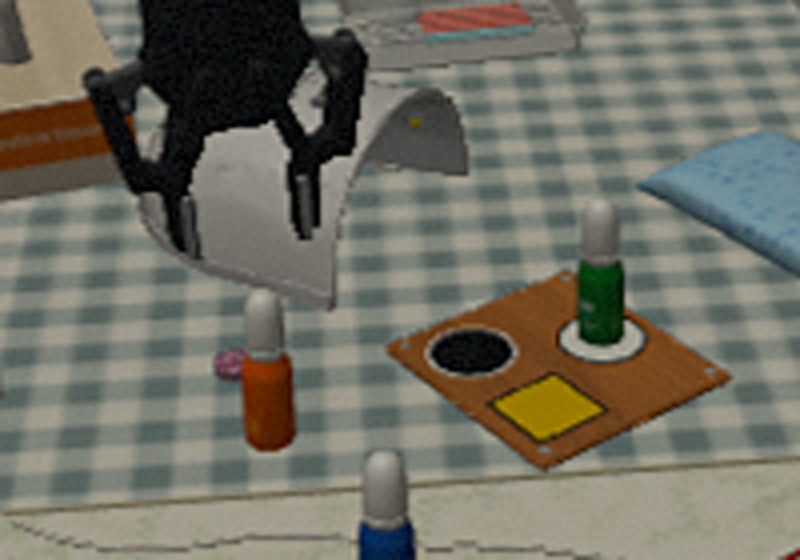

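Green stands on the middle of the white disc (crop (601,335)). The tips hover at (190,255) and (303,235), and the pink pot is at (230,365), so correct the position and feel down for the table.

Emit:
move_arm(
  targets="0 0.3 -1.35 0.5 0 0 0; 0 0 0 2.0 0 0 0; 0 0 0 2.0 0 0 0; 0 0 0 1.2 0 0 0; 0 0 0 0 0 0 0",
)

```text
clock: 8.62
eef_pos: [411.4, 371.8, -14.9]
tool_rot: [-3.138, 0.001, 1.57]
force: [0.3, -0.4, 0.1]
width: 42.4
gripper_force: 0.0
```

Emit:
move_arm(
  targets="0 0 0 0 0 0 0; 0 0 0 0 0 0 0; 0 0 0 0 0 0 0",
)

```text
clock: 8.87
eef_pos: [413.6, 372.8, -12.5]
tool_rot: [3.141, -0.002, 1.57]
force: [-0.2, -0.4, 0.1]
width: 42.5
gripper_force: 0.0
```

```bash
python3 - <<'E'
from g import *
st=read_state();p=st["eef_pos"];print(p,st["width"],st["force"]);s=cam("side")
cv2.imwrite("pics/s8.png",cv2.resize(s["color"][100:200,180:290,::-1],None,fx=6,fy=6,interpolation=cv2.INTER_CUBIC)[:600])
for z in(0,5,10): print([((proj(s,(p[0]+d,p[1],z))-[180,100])*6).round() for d in(-20,0,20)])
E
```

```text
[413.57653823 372.84544164 -12.53795997] 42.53092493373091 [-0.17136561 -0.36850449  0.12439338]
[array([289., 392.]), array([344., 381.]), array([398., 369.])]
[array([288., 381.]), array([343., 369.]), array([397., 358.])]
[array([286., 369.]), array([341., 357.]), array([396., 346.])]
```

View pics/s8.png

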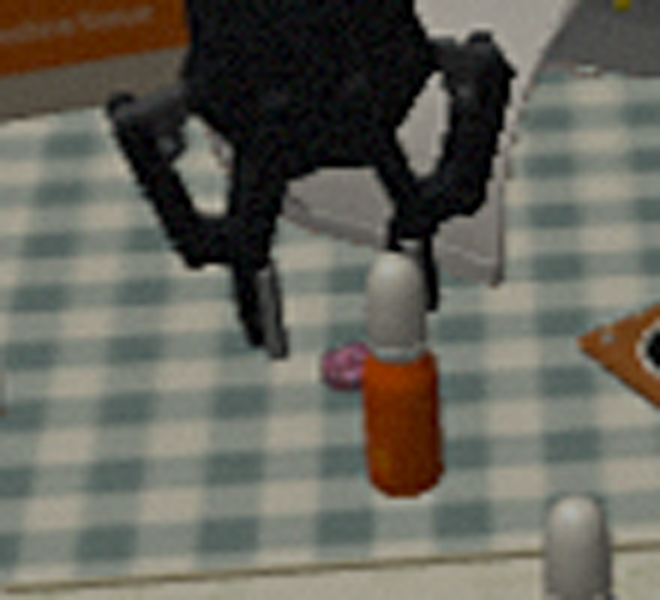

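The left fingertip is at crop (275,355), about 16 mm up; the pink pot at (345,365) lies between the fingers. Lower further in small steps.

Emit:
move_arm(
  targets="0 0 0.2 0.7 0 0 0; 0 0 0 0.4 0 0 0; 0 0 0 0 0 0 0; 0 0 0 0 0 0 0",
)

```text
clock: 9.25
eef_pos: [414.5, 372.1, -25.0]
tool_rot: [-3.14, 0.0, 1.57]
force: [-0.5, -0.1, -0.3]
width: 42.9
gripper_force: 0.0
```

Emit:
move_arm(
  targets="0 0 0 0.2 0 0 0; 0 0 0 0 0 0 0; 0 0 0 0 0 0 0",
)

```text
clock: 9.5
eef_pos: [414.7, 372.4, -26.7]
tool_rot: [-3.141, -0.0, 1.57]
force: [-0.4, 0.4, -0.4]
width: 42.6
gripper_force: 0.0
```

Emit:
move_arm(
  targets="0 0 0 0.2 0 0 0; 0 0 0 0 0 0 0; 0 0 0 0 0 0 0",
)

```text
clock: 9.75
eef_pos: [414.7, 372.4, -28.7]
tool_rot: [-3.141, -0.0, 1.57]
force: [-0.4, -0.3, 0.4]
width: 42.9
gripper_force: 0.0
```

Emit:
move_arm(
  targets="0 0 0 -0.1 0 0 0; -1 0 0 0 0 0 0; -1 0 0 0 0 0 0; -1 0 0 0 0 0 0; -1 0 0 0 0 0 0",
)

```text
clock: 10.17
eef_pos: [414.9, 372.5, -27.1]
tool_rot: [-3.141, -0.001, 1.57]
force: [-0.9, 0.2, 5.7]
width: 22.3
gripper_force: 58.6
```

Emit:
move_arm(
  targets="-1 0 0 0 0 0 0; -1 0 0 -1.5 0 0 0; -1 0 0 -3 0 0 0; -1 0 0 0 0 0 0; -1 0 0 0 0 0 0",
)

```text
clock: 10.58
eef_pos: [415.6, 373.2, 18.5]
tool_rot: [3.14, -0.002, 1.57]
force: [0.4, -0.1, -0.5]
width: 22.3
gripper_force: 58.9
```

Emit:
move_arm(
  targets="-1 -0.6 2.0 -1 0 0 0; -1 -1.0 3.0 0 0 0 0; -1 -1.0 3.0 0 0 0 0; -1 -0.9 2.7 0 0 0 0; -1 -0.45 1.4 1 0 0 0",
)

```text
clock: 11.0
eef_pos: [540.8, 330.7, 18.1]
tool_rot: [3.137, -0.0, 1.567]
force: [1.1, -0.6, -0.0]
width: 21.9
gripper_force: 58.9
```

Emit:
move_arm(
  targets="-1 0 0 0 0 0 0; -1 0 0 0 0 0 0; -1 0 0 0 0 0 0",
)

```text
clock: 11.25
eef_pos: [533.7, 333.2, 16.2]
tool_rot: [-3.138, -0.0, 1.571]
force: [-0.2, 0.3, 0.1]
width: 22.3
gripper_force: 58.9
```

Emit:
move_arm(
  targets="-1 0 0.05 1.5 0 0 0; -1 0 0 1.2 0 0 0; -1 0 0 0.4 0 0 0; -1 0 0 0 0 0 0; -1 0 0 0 0 0 0",
)

```text
clock: 11.67
eef_pos: [535.5, 332.8, -14.4]
tool_rot: [-3.14, 0.0, 1.57]
force: [0.1, -0.2, -0.5]
width: 22.4
gripper_force: 58.9
```

Emit:
move_arm(
  targets="-1 0 0 0 0 0 0; -1 0 0 0 0 0 0; -1 0 0 0 0 0 0",
)

```text
clock: 11.92
eef_pos: [536.6, 333.0, -13.2]
tool_rot: [3.141, -0.001, 1.57]
force: [-0.1, -0.7, 0.4]
width: 22.4
gripper_force: 58.9
```

Emit:
move_arm(
  targets="-1 0.05 0.05 0.3 0 0 0; -1 0 0 0.2 0 0 0; -1 0 0 0 0 0 0; -1 0 0 0 0 0 0; -1 0 0 0 0 0 0",
)

```text
clock: 12.33
eef_pos: [536.6, 333.3, -18.8]
tool_rot: [-3.141, -0.0, 1.57]
force: [-0.2, -0.0, -0.4]
width: 22.2
gripper_force: 59.0
```

```bash
python3 - <<'E'
from g import *
st=read_state();p=st["eef_pos"];print(p,st["width"],st["force"]);s=cam("side")
b=blob(s,(145,35,40),(179,160,255),proj(s,(537,333,14)),14);print(b[0],b[1],plane(s,b[0],14))
E
```

```text
[536.58660917 333.27980103 -18.82454162] 22.18672133733026 [-0.24886165 -0.02818165 -0.36493528]
[297.84353741 155.6122449 ] 49.0 [538.29786799 333.81234289]
```

Emit:
move_arm(
  targets="-1 0 0 0.1 0 0 0; -1 0 0 0 0 0 0; 0 0 0 0 0 0 0; 0 0 0 0 0 0 0; 0 0 0 -1.5 0 0 0",
)

```text
clock: 12.8
eef_pos: [534.5, 332.5, -6.8]
tool_rot: [-3.136, 0.002, 1.57]
force: [-0.9, -0.6, -0.2]
width: 42.6
gripper_force: 0.0
```

Emit:
move_arm(
  targets="0 0 0 -3.5 0 0 0; 0 0 0 -4 0 0 0; 0 0 0 -3.5 0 0 0; 0 -3.2 -1.0 0 0 0 0; 0 -3.6 -1.0 0 0 0 0",
)

```text
clock: 13.22
eef_pos: [518.7, 268.2, 108.4]
tool_rot: [3.136, -0.004, 1.576]
force: [0.6, -1.9, -0.9]
width: 42.8
gripper_force: 0.0
```

Emit:
move_arm(
  targets="0 -3.6 -1.0 0 0 0 0; 0 -3.6 -1.0 0 0 0 0; 0 -3.6 -1.0 0 0 0 0; 0 -3.6 -1.0 0 0 0 0; 0 -3.6 -1.0 0 0 0 0",
)

```text
clock: 13.63
eef_pos: [466.1, 83.9, 106.2]
tool_rot: [3.141, -0.001, 1.57]
force: [1.1, -0.3, -0.3]
width: 42.6
gripper_force: 0.0
```

Emit:
move_arm(
  targets="0 -3.6 -1.1 0 0 0 0; 0 -3.6 -1.1 0 0 0 0; 0 -3.3 -1.0 0 0 0 0; 0 -1.0 -0.2 0 0 0 0; 0 0 0 0 0 0 0",
)

```text
clock: 14.05
eef_pos: [432.1, -33.0, 106.3]
tool_rot: [3.141, 0.0, 1.563]
force: [0.4, -0.4, 0.3]
width: 42.4
gripper_force: 0.0
```

```bash
python3 - <<'E'
from g import *
st=read_state();p=st["eef_pos"];print(p,st["tool_rot"],st["clock"]);s=cam("side")
b=blob(s,(145,35,40),(179,160,255),proj(s,(537,333,14)),14);print(b[0],b[1],plane(s,b[0],15))
k=blob(s,(100,120,30),(125,255,255),proj(s,(434,-30,9)),22);print("car",plane(s,k[0],7),k[1])
E
```

```text
[432.13901806 -32.9993516  106.31270637] [3.14077094e+00 4.21437432e-04 1.56319418e+00] 14.05Traceback (most recent call last):
  File "<stdin>", line 3, in <module>
TypeError: 'NoneType' object is not subscriptable
```

Emit:
move_arm(
  targets="0 0 0.1 2.5 0 0 0; 0 0 0 3.5 0 0 0; 0 0 0 3.5 0 0 0; 0 0 0 2.0 0 0 0; 0 0 0 0.5 0 0 0",
)

```text
clock: 14.52
eef_pos: [432.0, -26.4, -17.7]
tool_rot: [-3.136, -0.005, 1.572]
force: [0.2, -0.3, -0.6]
width: 42.8
gripper_force: 0.0
```

Emit:
move_arm(
  targets="0 0 0 0 0 0 0; 0 0 0 0 0 0 0; 0 0 0 0 0 0 0; 0 0 0 0 0 0 0",
)

```text
clock: 14.85
eef_pos: [434.5, -29.0, -14.0]
tool_rot: [3.14, -0.0, 1.571]
force: [0.5, -0.2, 1.4]
width: 42.5
gripper_force: 0.0
```

```bash
python3 - <<'E'
from g import *
st=read_state();p=st["eef_pos"];print(p,st["tool_rot"],st["force"]);s=cam("side")
cv2.imwrite("pics/s9.png",cv2.resize(s["color"][200:330,240:400,::-1],None,fx=4,fy=4,interpolation=cv2.INTER_CUBIC))
k=blob(s,(100,120,30),(125,255,255),proj(s,(434,-30,9)),22);print("car",plane(s,k[0],7),k[1])
E
```

```text
[434.46207106 -28.9906093  -13.97064337] [ 3.14015023e+00 -4.06803829e-04  1.57139604e+00] [ 0.45939315 -0.16202712  1.41061531]
car [434.92516394 -29.01388384] 128.5
```

View pics/s9.png

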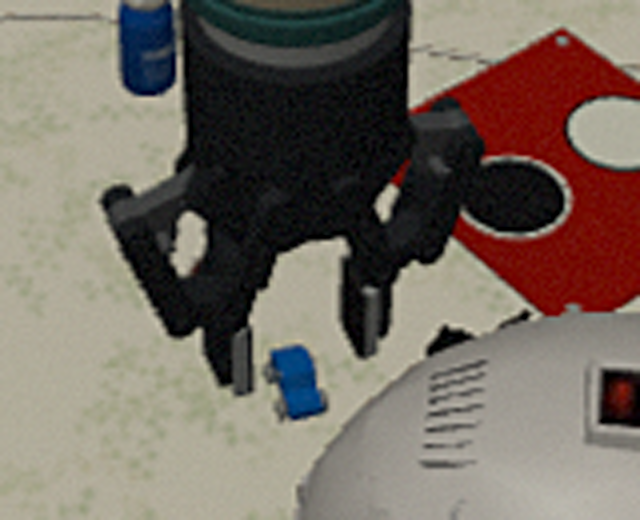

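The car (crop (297,382)) lies between the fingertips at (240,390) and (368,350), and the lamp is clear. Lower and pinch it across the wheels.

Emit:
move_arm(
  targets="0 -0.05 0 0.6 0 0 0; 0 0 0 0.5 0 0 0; 0 0 0 0 0 0 0; 0 0 0 0 0 0 0; 0 0 0 0 0 0 0",
)

```text
clock: 15.32
eef_pos: [434.7, -30.1, -24.3]
tool_rot: [-3.139, -0.001, 1.57]
force: [0.2, 0.2, 0.7]
width: 42.8
gripper_force: 0.0
```

Emit:
move_arm(
  targets="-1 0 0 0 0 0 0; -1 0 0 0 0 0 0; -1 0 0 0 0 0 0; -1 0 0 0 0 0 0; -1 0 0 0 0 0 0",
)

```text
clock: 15.73
eef_pos: [434.6, -30.2, -24.3]
tool_rot: [-3.139, -0.001, 1.57]
force: [-0.3, 0.7, 6.0]
width: 13.6
gripper_force: 58.5
```

Emit:
move_arm(
  targets="-1 0 0 -1.5 0 0 0; -1 0 0 -3 0 0 0; -1 0 0 -3.5 0 0 0; -1 0 0 -3.5 0 0 0; -1 0 0 0 0 0 0",
)

```text
clock: 16.15
eef_pos: [437.7, -31.1, 94.7]
tool_rot: [3.137, 0.001, 1.57]
force: [0.6, 0.2, 1.1]
width: 13.4
gripper_force: 58.6
```

Emit:
move_arm(
  targets="-1 2.2 0.9 0 0 0 0; -1 3.4 1.35 0 0 0 0; -1 3.4 1.35 0 0 0 0; -1 3.4 1.35 0 0 0 0; -1 3.4 1.35 0 0 0 0",
)

```text
clock: 16.57
eef_pos: [498.0, 129.6, 90.0]
tool_rot: [-3.138, -0.001, 1.57]
force: [1.0, -0.5, -0.5]
width: 13.7
gripper_force: 58.6
```

Emit:
move_arm(
  targets="-1 3.4 1.35 0 0 0 0; -1 3.4 1.4 0 0 0 0; -1 3.4 1.4 0 0 0 0; -1 2.6 1.05 2 0 0 0; -1 1.4 0.6 2 0 0 0",
)

```text
clock: 16.98
eef_pos: [557.2, 275.4, 49.5]
tool_rot: [-3.141, -0.004, 1.576]
force: [0.5, -0.3, -0.9]
width: 13.3
gripper_force: 58.6
```

Emit:
move_arm(
  targets="-1 0 0 1 0 0 0; -1 0 0 0 0 0 0; -1 0 0 0 0 0 0; -1 0 0 0 0 0 0; -1 0 0 0 0 0 0",
)

```text
clock: 17.4
eef_pos: [556.7, 268.2, 41.5]
tool_rot: [-3.14, -0.001, 1.568]
force: [0.5, 0.2, 0.4]
width: 13.4
gripper_force: 58.6
```

```bash
python3 - <<'E'
from g import *
st=read_state();p=st["eef_pos"];print(p,st["tool_rot"],st["force"]);s=cam("side")
cv2.imwrite("pics/s10.png",cv2.resize(s["color"][90:210,240:380,::-1],None,fx=5,fy=5,interpolation=cv2.INTER_CUBIC))
k=blob(s,(100,120,30),(125,255,255),proj(s,(p[0],p[1],p[2]+33)),18);print("car",plane(s,k[0],p[2]+24.3+7),k[1])
E
```

```text
[556.66442622 268.23686749  41.5242952 ] [-3.13986209e+00 -6.46361303e-04  1.56761228e+00] [0.48790026 0.23186385 0.38492665]
car [561.41132564 270.27106924] 51.0
```

View pics/s10.png

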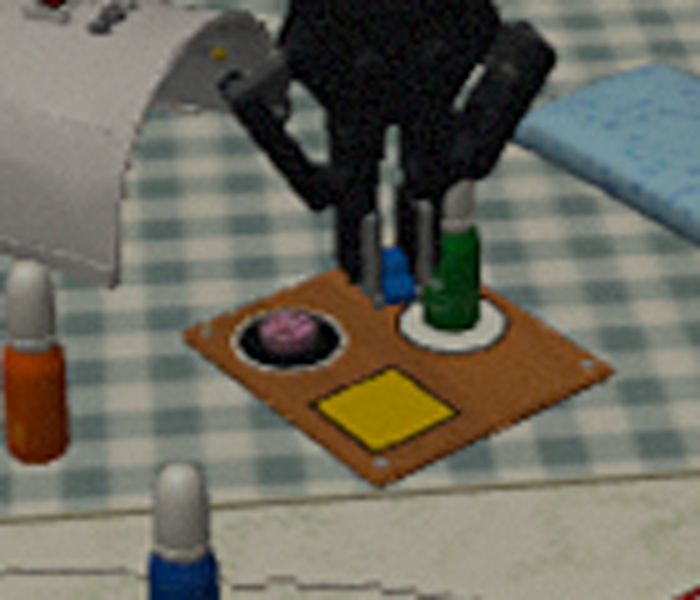

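The car hangs level in the grip at crop (397,275), and the pink pot sits inside the black disc at (290,335). Lower the car to the yellow square.

Emit:
move_arm(
  targets="-1 0.1 0 2 0 0 0; -1 0 0 2 0 0 0; -1 0 0 1 0 0 0; -1 0 0 0.2 0 0 0; -1 0 0 0 0 0 0",
)

```text
clock: 17.87
eef_pos: [555.7, 270.2, -11.7]
tool_rot: [-3.138, -0.0, 1.569]
force: [-0.5, 0.3, -1.0]
width: 13.6
gripper_force: 58.6
```

Emit:
move_arm(
  targets="-1 0 0 0 0 0 0; -1 0 0 0 0 0 0; -1 0 0 0 0 0 0; -1 0 0 0 0 0 0",
)

```text
clock: 18.2
eef_pos: [556.2, 271.0, -11.0]
tool_rot: [-3.139, -0.001, 1.57]
force: [-0.6, -0.1, 0.4]
width: 13.5
gripper_force: 58.6
```

```bash
python3 - <<'E'
from g import *
st=read_state();p=st["eef_pos"];print(p,st["tool_rot"],st["force"]);s=cam("side")
k=blob(s,(100,120,30),(125,255,255),proj(s,(p[0],p[1],p[2]+33)),18);print("car",plane(s,k[0],p[2]+24.3+7),k[1])
E
```

```text
[556.22438743 270.96127701 -11.03055587] [-3.13943751e+00 -1.05357550e-03  1.57013609e+00] [-0.62352379 -0.057148    0.40227252]
car [560.77894034 271.53714563] 43.0
```

Emit:
move_arm(
  targets="-1 0 0 0.3 0 0 0; -1 0 0 0.2 0 0 0; -1 0 0 0 0 0 0; -1 0 0 0 0 0 0; -1 0 0 0 0 0 0",
)

```text
clock: 18.67
eef_pos: [556.0, 270.9, -16.2]
tool_rot: [-3.139, -0.001, 1.57]
force: [-1.5, -0.0, 5.6]
width: 12.9
gripper_force: 61.9
```

Emit:
move_arm(
  targets="0 0 0 0 0 0 0; 0 0 0 0 0 0 0; 0 0 0 -1.5 0 0 0; 0 0 0 -3.5 0 0 0; 0 0 0 -3.5 0 0 0",
)

```text
clock: 19.08
eef_pos: [554.8, 270.0, 68.7]
tool_rot: [-3.136, 0.001, 1.57]
force: [1.6, 0.9, 1.1]
width: 42.9
gripper_force: 0.0
```

Emit:
move_arm(
  targets="0 0 0 -3.5 0 0 0; 0.2 0.8 -3.2 0 0 0 0; 0.2 0.8 -3.2 0 0 0 0; 0.2 0.8 -3.2 0 0 0 0; 0.2 0.6 -2.8 0 0 0 0",
)

```text
clock: 19.5
eef_pos: [430.0, 301.4, 104.5]
tool_rot: [-3.138, -0.002, 1.57]
force: [-0.9, 0.8, -0.1]
width: 51.5
gripper_force: 0.0
```

Emit:
move_arm(
  targets="0.2 0.3 -1.3 0 0 0 0; 0.2 0 0 0 0 0 0; 0.2 0 0 0 0 0 0; 0.2 0 0 0 0 0 0; 0.2 0 0 0 0 0 0",
)

```text
clock: 19.92
eef_pos: [421.3, 303.2, 104.1]
tool_rot: [-3.141, -0.0, 1.568]
force: [1.3, -0.8, 0.0]
width: 51.1
gripper_force: 0.0
```

```bash
python3 - <<'E'
from g import *
st=read_state();p=st["eef_pos"];print(p,st["tool_rot"],st["force"]);s=cam("side")
k=blob(s,(100,120,30),(125,255,255),proj(s,(556,271,15)),18);print("car",plane(s,k[0],15),k[1])
b=blob(s,(145,35,40),(179,160,255),proj(s,(537,333,14)),14);print("pink",b[1],plane(s,b[0],15))
o=blob(s,(3,150,60),(16,255,255),(247,171),22);print("orange",plane(s,o[0],24),o[1])
E
```

```text
[421.34369495 303.15019452 104.09658016] [-3.14072710e+00 -3.93436817e-04  1.56838454e+00] [ 1.28192714 -0.75195786  0.00708025]
car [558.6906981  274.78526368] 58.5
pink 62.5 [536.45841421 332.87794245]
orange [418.6108575  305.25713299] 228.0
```

Emit:
move_arm(
  targets="0.2 0.05 -0.15 2.0 0 0 0; 0.2 0 0 3 0 0 0; 0.2 0 0 3 0 0 0; 0.2 0 0 2.0 0 0 0; 0.2 0 0 0.8 0 0 0",
)

```text
clock: 20.38
eef_pos: [416.9, 302.9, -6.9]
tool_rot: [-3.136, 0.002, 1.569]
force: [-0.7, 0.6, -0.1]
width: 51.3
gripper_force: 0.0
```

Emit:
move_arm(
  targets="0.2 0 0 0 0 0 0; 0.2 0 0 0 0 0 0; 0.2 0 0 0 0 0 0; 0.2 0 0 0 0 0 0",
)

```text
clock: 20.72
eef_pos: [418.4, 304.8, -3.0]
tool_rot: [-3.141, -0.002, 1.57]
force: [0.8, 1.0, -0.6]
width: 51.1
gripper_force: 0.0
```

Emit:
move_arm(
  targets="-1 0 0 0 0 0 0; -1 0 0 0 0 0 0; -1 0 0 0 0 0 0; -1 0 0 0 0 0 0; -1 0 0 0 0 0 0",
)

```text
clock: 21.13
eef_pos: [417.8, 304.8, -3.4]
tool_rot: [-3.139, -0.002, 1.57]
force: [0.7, 0.5, 5.8]
width: 23.3
gripper_force: 58.5
```

Emit:
move_arm(
  targets="-1 0 0 -1.5 0 0 0; -1 0 0 -3.2 0 0 0; -1 0 0 -3.7 0 0 0; -1 0 0 -3.2 0 0 0; -1 -1.8 1.4 -0.4 0 0 0",
)

```text
clock: 21.55
eef_pos: [431.4, 291.5, 119.8]
tool_rot: [-3.141, -0.007, 1.577]
force: [-0.0, 0.9, -0.5]
width: 23.6
gripper_force: 59.1
```

Emit:
move_arm(
  targets="-1 -2.8 2.15 0 0 0 0; -1 -2.8 2.15 0 0 0 0; -1 -2.8 2.15 0 0 0 0; -1 -2.8 2.15 0 0 0 0; -1 -2.8 2.15 0 0 0 0",
)

```text
clock: 21.97
eef_pos: [539.7, 145.0, 115.6]
tool_rot: [-3.139, -0.001, 1.57]
force: [0.2, 0.8, -0.9]
width: 23.5
gripper_force: 59.1
```

Emit:
move_arm(
  targets="-1 -2.8 2.15 0 0 0 0; -1 -2.8 2.15 0 0 0 0; -1 -2.8 2.15 0 0 0 0; -1 -1.6 1.2 2 0 0 0; -1 0 0 2 0 0 0",
)

```text
clock: 22.38
eef_pos: [619.6, 39.2, 76.5]
tool_rot: [3.138, 0.004, 1.564]
force: [-0.4, -0.3, 0.3]
width: 23.7
gripper_force: 59.1
```

Emit:
move_arm(
  targets="-1 0 0 1 0 0 0; -1 0 0 0 0 0 0; -1 0 0 0 0 0 0; -1 0 0 0 0 0 0; -1 0 0 0 0 0 0",
)

```text
clock: 22.8
eef_pos: [615.9, 47.1, 66.1]
tool_rot: [-3.14, -0.001, 1.571]
force: [0.0, -0.3, -0.4]
width: 23.5
gripper_force: 59.1
```

Emit:
move_arm(
  targets="-1 0 0 2 0 0 0; -1 0 0 2.2 0 0 0; -1 0 0 1.2 0 0 0; -1 0 0 0.4 0 0 0; -1 0 0 0 0 0 0",
)

```text
clock: 23.22
eef_pos: [614.7, 46.5, 6.5]
tool_rot: [-3.137, -0.0, 1.57]
force: [-0.1, -0.6, 0.0]
width: 23.3
gripper_force: 59.1
```

Emit:
move_arm(
  targets="-1 0 0 0 0 0 0; -1 0 0 0 0 0 0; -1 0 0 0 0 0 0; -1 0 0 0 0 0 0",
)

```text
clock: 23.55
eef_pos: [615.8, 46.2, 7.8]
tool_rot: [-3.14, -0.001, 1.57]
force: [-0.1, 0.2, -0.8]
width: 23.5
gripper_force: 59.1
```

```bash
python3 - <<'E'
from g import *
st=read_state();p=st["eef_pos"];print(p,st["tool_rot"],st["force"])
s,r,a=bot((3,150,50),(16,255,255),(365,180,425,250));print(r,a,r[0]+r[2]/2,r[1]+r[3])
z=p[2]+3.4;print(z,pred(s,p[:2],z,13));print(pred(s,(616,47),8,13))
k=blob(s,(100,120,30),(125,255,255),proj(s,(556,271,15)),18);print("car",plane(s,k[0],15),k[1])
E
```

```text
[615.76134195  46.17707861   7.78161935] [-3.13977417e+00 -6.41934523e-04  1.57003469e+00] [-0.12003773  0.18429322 -0.763539  ]
(388, 211, 17, 24) 224.5 396.5 235
11.181619346091145 (array([387.5, 227.2]), array([402.5, 237.3]))
(array([387.2, 228.2]), array([402.2, 238.3]))
car [558.6906981  274.78526368] 58.5
```

Emit:
move_arm(
  targets="-1 0.05 -0.05 0.2 0 0 0; -1 0 0 0.15 0 0 0; -1 0 0 0 0 0 0; -1 0 0 0 0 0 0; -1 0 0 0 0 0 0",
)

```text
clock: 24.02
eef_pos: [615.2, 46.7, 4.8]
tool_rot: [-3.14, -0.001, 1.57]
force: [-1.2, 0.6, 10.9]
width: 23.4
gripper_force: 60.1
```

Emit:
move_arm(
  targets="0 0 0 0 0 0 0; 0 0 0 0 0 0 0; 0 0 0 -1.5 0 0 0; 0 0 0 -3.5 0 0 0; 0 0 0 -4 0 0 0",
)

```text
clock: 24.43
eef_pos: [613.0, 46.6, 93.1]
tool_rot: [-3.134, 0.0, 1.57]
force: [0.2, -0.4, -0.0]
width: 42.6
gripper_force: 0.0
```

Emit:
move_arm(
  targets="0 0 0 -2 0 0 0; 0 -0.2 -3.2 0 0 0 0; 0 -0.2 -3.4 0 0 0 0; 0 -0.2 -3.4 0 0 0 0; 0 -0.2 -3.4 0 0 0 0",
)

```text
clock: 24.85
eef_pos: [479.5, 38.6, 114.7]
tool_rot: [-3.139, -0.001, 1.57]
force: [0.2, -0.1, -0.8]
width: 42.8
gripper_force: 0.0
```

Emit:
move_arm(
  targets="0 -0.3 -3.4 3 0 0 0; 0 -0.2 -2.2 3 0 0 0; 0 0 0 1 0 0 0; 0 0 0 0 0 0 0; 0 0 0 0 0 0 0",
)

```text
clock: 25.27
eef_pos: [428.6, 33.8, 47.1]
tool_rot: [-3.14, -0.001, 1.569]
force: [0.7, 0.4, 0.3]
width: 42.6
gripper_force: 0.0
```

Emit:
move_arm(
  targets="0 0 0 0 0 0 0; 0 0 0 0 0 0 0; 0 0 0 0 0 0 0",
)

```text
clock: 25.52
eef_pos: [429.0, 34.1, 47.2]
tool_rot: [-3.141, -0.0, 1.57]
force: [0.6, 0.2, 0.9]
width: 42.7
gripper_force: 0.0
```

```bash
python3 - <<'E'
from g import *
st=read_state();p=st["eef_pos"];print(p,st["tool_rot"],st["force"])
s,r,a=bot((3,150,50),(16,255,255),(365,180,425,250));print(r,a,r[0]+r[2]/2,r[1]+r[3])
t=cam("top");b=blob(s,(0,60,10),(179,255,75),(294,269),12);print("brown",plane(s,b[0],7),b[1])
cv2.imwrite("pics/t11.png",np.vstack([cv2.resize(t["color"][90:210,190:450,::-1],None,fx=2.9,fy=2.9,interpolation=cv2.INTER_CUBIC),cv2.resize(s["color"][130:280,220:520,::-1],(754,240),interpolation=cv2.INTER_CUBIC)]))
E
```

```text
[428.99330789  34.08188965  47.23196832] [-3.14066686e+00 -4.48356544e-04  1.57049993e+00] [0.56283503 0.22178399 0.91850468]
(388, 210, 17, 26) 320.5 396.5 236
brown [424.65521261  32.76750167] 93.5
```

View pics/t11.png

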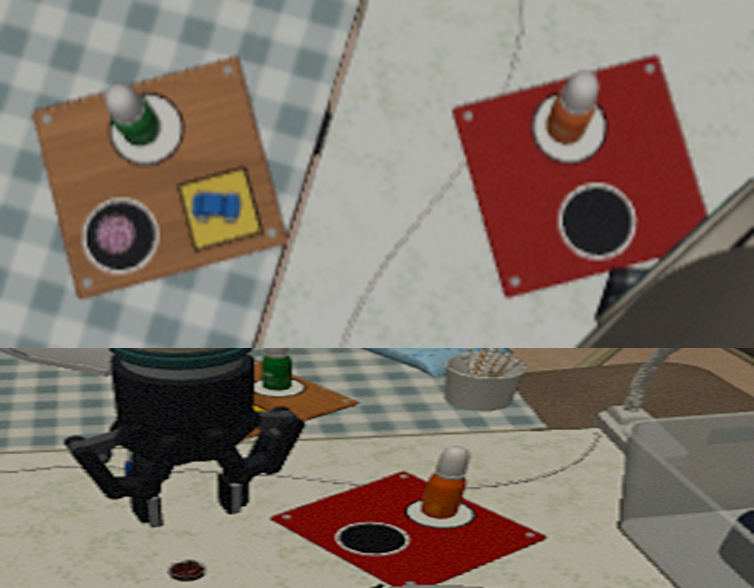

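Top view: the car at (217,206) is in its yellow square, the pink pot is in its disc, and both bottles have their bases inside the white discs. Side view: the brown pot is at (187,570), below the gripper. I'll also check that the orange bottle is upright.

Emit:
move_arm(
  targets="0 -0.05 -0.45 1 0 0 0; 0 0 0 2.5 0 0 0; 0 0 0 2.5 0 0 0; 0 0 0 0.9 0 0 0; 0 0 0 0 0 0 0",
)

```text
clock: 26.03
eef_pos: [425.9, 32.9, -20.8]
tool_rot: [-3.133, 0.001, 1.568]
force: [0.5, -0.3, 0.2]
width: 42.6
gripper_force: 0.0
```

Emit:
move_arm(
  targets="0 0 0 0.3 0 0 0; 0 0 0 0 0 0 0; 0 0 0 0 0 0 0; 0 0 0 0 0 0 0",
)

```text
clock: 26.37
eef_pos: [426.6, 33.6, -21.2]
tool_rot: [-3.133, 0.001, 1.57]
force: [-0.9, -0.2, -0.9]
width: 42.5
gripper_force: 0.0
```

```bash
python3 - <<'E'
from g import *
s=cam("side");print(proj(s,(616,47,8)),proj(s,(616,47,55)),proj(s,(616,47,96)))
m=cv2.inRange(s["hsv"],(3,150,50),(16,255,255))[205:238,380:412]
m=cv2.morphologyEx(m,cv2.MORPH_OPEN,np.ones((3,3)));print([(r+205,np.nonzero(m[r])[0].mean()+380) for r in(7,12,17,22,27) if m[r].any()])
print(read_state()["eef_pos"])
E
```

```text
[394.70723616 233.20254504] [397.50805455 212.67483549] [400.12130967 193.52181145]
[(212, np.float64(397.5)), (217, np.float64(396.5)), (222, np.float64(395.5)), (227, np.float64(395.0)), (232, np.float64(394.5))]
[426.48974152  33.72605385 -21.26002359]
```

Emit:
move_arm(
  targets="0 0 0 0.3 0 0 0; 0 0 0 0 0 0 0; 0 0 0 0 0 0 0; 0 0 0 0 0 0 0",
)

```text
clock: 26.75
eef_pos: [426.6, 33.9, -24.0]
tool_rot: [-3.13, 0.0, 1.57]
force: [-0.3, -0.7, -0.2]
width: 42.3
gripper_force: 0.0
```

```bash
python3 - <<'E'
from g import *
st=read_state();print(st["eef_pos"],st["tool_rot"],st["qpos"].round(3),st["force"])
E
```

```text
[426.6336008   33.86265141 -24.01809623] [-3.12958132e+00  2.81023731e-04  1.57004848e+00] [-0.337  0.802  0.289  2.266 -1.099  0.233  0.956] [-0.3386358  -0.68859047 -0.1534274 ]
```

Emit:
move_arm(
  targets="0 0 0 0.25 0 0 0; 0 0 0 0 0 0 0; 0 0 0 0 0 0 0; -1 0 0 0 0 0 0; -1 0 0 0 0 0 0",
)

```text
clock: 27.17
eef_pos: [427.2, 33.9, -25.6]
tool_rot: [-3.128, 0.0, 1.57]
force: [-0.7, 0.5, 8.5]
width: 22.6
gripper_force: 58.5
```

Emit:
move_arm(
  targets="-1 0 0 0 0 0 0; -1 0 0 0 0 0 0; -1 0 0 0 0 0 0; -1 0 0 0 0 0 0",
)

```text
clock: 27.5
eef_pos: [427.2, 33.9, -25.5]
tool_rot: [-3.128, 0.0, 1.57]
force: [-0.9, 0.6, 6.2]
width: 22.0
gripper_force: 58.6
```

Emit:
move_arm(
  targets="-1 0 0 -1.5 0 0 0; -1 0 0 -3 0 0 0; -1 -0.1 2.0 -2 0 0 0; -1 -0.1 2.8 0 0 0 0; -1 -0.1 2.8 0 0 0 0",
)

```text
clock: 27.92
eef_pos: [505.3, 31.3, 39.6]
tool_rot: [-3.13, 0.0, 1.571]
force: [0.5, 0.3, -1.0]
width: 22.3
gripper_force: 58.9
```

Emit:
move_arm(
  targets="-1 -0.1 2.7 0 0 0 0; -1 -0.1 1.8 1 0 0 0; -1 0 0.5 1 0 0 0; -1 0 0 0 0 0 0; -1 0 0 0 0 0 0",
)

```text
clock: 28.33
eef_pos: [551.6, 28.8, 16.5]
tool_rot: [-3.124, 0.0, 1.57]
force: [0.3, -0.3, 0.1]
width: 22.0
gripper_force: 58.9
```

Emit:
move_arm(
  targets="-1 0 0 0 0 0 0; -1 0 0 0 0 0 0; -1 0 0 0 0 0 0",
)

```text
clock: 28.58
eef_pos: [553.2, 28.9, 17.9]
tool_rot: [-3.128, -0.0, 1.57]
force: [-0.1, 0.3, -0.1]
width: 22.1
gripper_force: 58.9
```

Emit:
move_arm(
  targets="-1 0 0.1 1.5 0 0 0; -1 0 0 1.3 0 0 0; -1 0 0 0.4 0 0 0; -1 0 0 0 0 0 0; -1 0 0 0 0 0 0",
)

```text
clock: 29.0
eef_pos: [554.0, 28.7, -14.7]
tool_rot: [-3.127, 0.0, 1.57]
force: [-1.0, 0.5, -0.1]
width: 22.1
gripper_force: 58.9
```

Emit:
move_arm(
  targets="-1 0 0 0 0 0 0; -1 0 0 0 0 0 0; -1 0 0 0 0 0 0",
)

```text
clock: 29.25
eef_pos: [554.7, 28.9, -14.1]
tool_rot: [-3.129, 0.0, 1.57]
force: [0.6, -0.2, 0.2]
width: 22.1
gripper_force: 58.9
```

```bash
python3 - <<'E'
from g import *
st=read_state();p=st["eef_pos"];print(p,st["tool_rot"],st["force"]);s=cam("side")
cv2.imwrite("pics/s12.png",cv2.resize(s["color"][190:290,310:440,::-1],None,fx=5,fy=5,interpolation=cv2.INTER_CUBIC))
a=(proj(s,(554,28.6,8))-[310,190])*5;print(a,[((q-[310,190])*5).round() for q in pred(s,(554,28.6),8,24.5)],[((q-[310,190])*5).round() for q in pred(s,p[:2],p[2]+25.5+13,12.5)])
E
```

```text
[554.70996147  28.85605888 -14.06431171] [-3.12879639e+00  2.72919964e-04  1.57006897e+00] [ 0.5955169  -0.19817707  0.20869354]
[287.82005317 296.47784526] [array([215., 246.]), array([361., 349.])] [array([255., 234.]), array([331., 287.])]
```

View pics/s12.png

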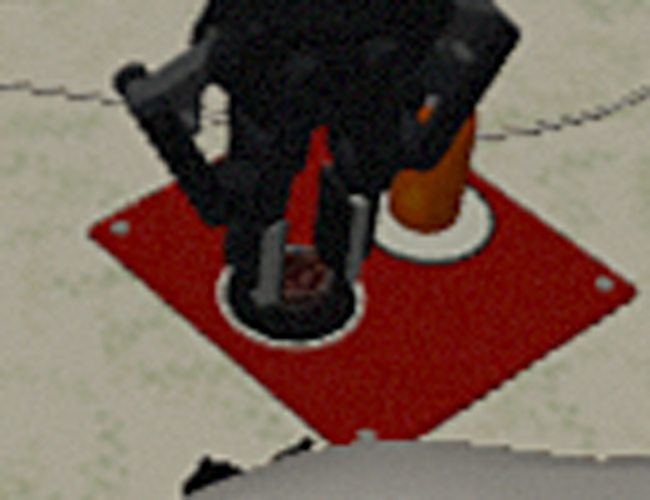

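The brown pot is in the grip at crop (305,272), above the disc centred at (290,293). The finger linkage comes close to the orange bottle, so I'll turn the gripper 35° away before lowering and opening.

Emit:
move_arm(
  targets="-1 0 0 -0.3 0 0 7; -1 0 0 0 0 0 7; -1 0 0 0 0 0 7; -1 0 0 0 0 0 7; -1 0 0 0 0 0 7",
)

```text
clock: 29.72
eef_pos: [554.6, 29.1, -11.3]
tool_rot: [-3.131, 0.008, 0.954]
force: [0.3, -0.6, -0.5]
width: 22.1
gripper_force: 58.9
```

Emit:
move_arm(
  targets="-1 0 0 0.3 0 0 0; -1 0 0 0 0 0 0; -1 0 0 0 0 0 0; -1 0 0 0 0 0 0; -1 0 0 0 0 0 0",
)

```text
clock: 30.13
eef_pos: [554.5, 28.8, -14.4]
tool_rot: [-3.131, 0.008, 0.96]
force: [0.4, -0.4, -1.2]
width: 22.0
gripper_force: 58.9
```

Emit:
move_arm(
  targets="-1 0 0 0.2 0 0 0; -1 0 0 0.15 0 0 0; -1 0 0 0 0 0 0; -1 0 0 0 0 0 0; -1 0 0 0 0 0 0",
)

```text
clock: 30.55
eef_pos: [554.6, 28.7, -17.4]
tool_rot: [-3.131, 0.007, 0.959]
force: [-0.9, 0.4, 5.8]
width: 21.7
gripper_force: 59.4
```

Emit:
move_arm(
  targets="0 0 0 0 0 0 0; 0 0 0 0 0 0 0; 0 0 0 -1 0 0 0; 0 0 0 -3 0 0 0; 0 0 0 -4 0 0 0",
)

```text
clock: 30.97
eef_pos: [553.1, 28.9, 61.0]
tool_rot: [-3.126, 0.012, 0.959]
force: [0.8, 0.7, 0.3]
width: 42.4
gripper_force: 0.0
```

Emit:
move_arm(
  targets="0 0 0 -4 0 0 0; 0 0 0 -4 0 0 0; 0 0 -3 0 0 0 0; 0 0 -3 0 0 0 0; 0 0 -3 0 0 0 0",
)

```text
clock: 31.38
eef_pos: [482.3, 80.8, 144.1]
tool_rot: [-3.132, 0.006, 0.958]
force: [-0.5, 0.7, 0.5]
width: 42.7
gripper_force: 0.0
```

Emit:
move_arm(
  targets="0 0 -3 0 0 0 0; 0 0 0 0 0 0 0; 0 0 0 0 0 0 0; 0 0 0 0 0 0 0",
)

```text
clock: 31.72
eef_pos: [459.2, 97.6, 143.9]
tool_rot: [-3.132, 0.007, 0.96]
force: [0.3, -0.4, 0.2]
width: 42.8
gripper_force: 0.0
```

```bash
python3 - <<'E'
from g import *
print(read_state()["eef_pos"]);s=cam("side");t=cam("top")
cv2.imwrite("pics/f13.png",np.vstack([cv2.resize(t["color"][90:240,190:450,::-1],(754,350),interpolation=cv2.INTER_CUBIC),cv2.resize(s["color"][130:280,220:520,::-1],(500,250),interpolation=cv2.INTER_CUBIC)[:, :500] if 0 else cv2.resize(s["color"][130:280,220:520,::-1],(754,250),interpolation=cv2.INTER_CUBIC)]))
E
```

```text
[459.17634421  97.57891699 143.88474919]
```

View pics/f13.png

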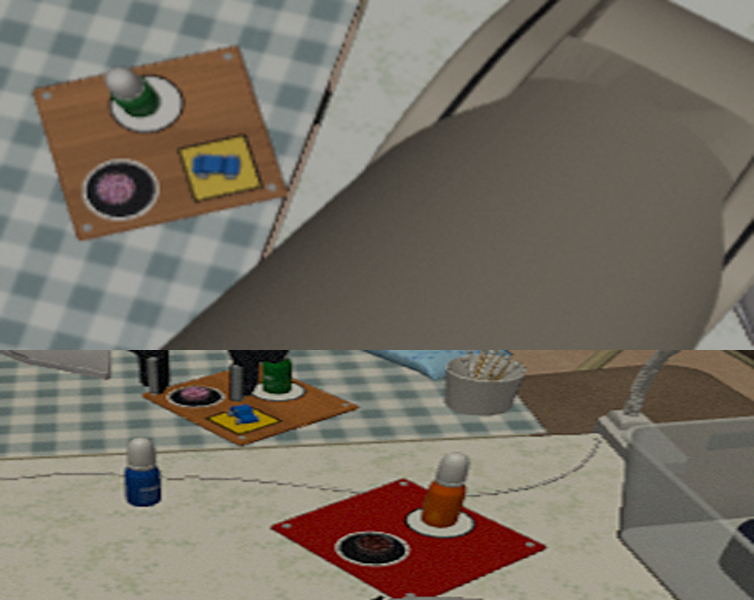

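The pink pot, car, green, orange and brown pot (375,546) all stand on their spots. Blue stands untouched, and the gripper is clear of everything.

```bash
python3 -c "
from cell import order
print(order.finish_job())"
```

```text
the job is handed in; nothing more can be done
None
```

Both kits are made up and the job is handed in at about 32 s: all five things stand on their spots, and the blue bottle was left where it stood.

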